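# Pull the stop pin and shut the tortilla press

## Robot

A 7-joint arm with a two-finger parallel gripper is mounted at the origin on the work surface. World frame = base frame: x ahead of the robot, y to its left, z up, the work surface at z = 0. Lengths are in m, angles in rad, forces in N, time in s.
With the tool pointing down it reaches from about 0.4 to 0.85 m from the base axis. Payload 4.4 kg.
Tool frame: the origin (TCP) lies between the finger pads; the fingertips stand 22 mm ahead of it and the grasp point (between the pads) lies 3 mm ahead of it; x points along the fingers, y is the direction in which the jaws open and shut, and the axes are right-handed (so a half turn about x gives the same grasp; the last joint's range is limited). The gripper opens to 94 mm and grips with 3 to 60 N. Pads are 16 mm wide; open, the fingers measure 119 mm over their backs; the gripper's body (75 mm by 177 mm) begins 78 mm behind the grasp point.
Start: joints at [-1.407, 0.628, 0.038, 1.517, -0.027, 0.996, -0.02], TCP at [0.148, 0.633, 0.227] pointing down, gripper open.
Joint ranges: [-3.06, 3.06], [-0.37, 2.12], [-1.25, 1.32], [0.18, 2.47], [-1.1, 4.24], [0.23, 1.98], [-2.94, 2.94]. Speed limits (rad/s): [2.57, 2.57, 3.14, 3.14, 3.14, 3.14, 3.14].

## Interface

Orientations are given as [roll, pitch, yaw] about the fixed x, y, z axes, in that order (R = Rz(yaw) Ry(pitch) Rx(roll)).
In Python, from bench import ctrl, vision, workorder gives the robot as it stands. The module is installed in compiled form; this text tells all that it offers.
- The arm moves only by the shell command python3 -m creep 'ROWS' [FORCE]. ROWS is JSON, a list of rows, each a list of 3 entries, a list of its own where there are three numbers: the shift along the tool's x, y, z in cm, then the turn, a rotation vector about the tool's x, y, z in degrees, then the closure, from 0 (fully open) to 1 (shut). A call has 1 to 10 rows; each row shifts and turns the commanded pose from where the row before left it, along the tool's axes as they then stand; what a row does not reach is not made up. A row lasts 1/10 s, in which the tool goes at most 50 mm and 8.59 degrees, less where a joint would pass 70% of its speed; a pose out of reach is approached as far as the arm can. A call with a gripper value outside its range is refused whole. The fingers move at their own pace and stop on an object; FORCE is the grip in N (left out, the last holds). Time passes only in rows, so rows that do not move let the fingers close. It gives the time, the measured TCP pose, the force and the opening at its end, in the units of the state.
- ctrl.read_state(): the state, without advancing time (a new reading comes with each control period).
- vision.read_camera(name): name is "scene" or "top" or "wrist"; returns the picture (480x640x3 uint8, blue, green, red); there is no depth.
- vision.camera_info(name): a dict with "fov_y" (degrees; the focal length in pixels is half the picture's height over the tangent of half this angle, whatever the lens; pixels are square), "cx", "cy" (the principal point, pixels), "world_to_cam" (4x4, takes a point from world to camera coordinates); the wrist camera has in their place "T_tool_cam" (4x4, takes a point from camera to tool coordinates, whose origin is the TCP and whose axes are the tool frame's). Camera axes: x right, y down, z forward; pixel columns grow to the right and rows downward; lengths in m; the calibration is good to about 2 mm. A picture is of the moment at which its call begins: read the wrist's pose just before it. camera_info takes no time and is no camera call.
- workorder.hand_in(): hands the job in, once; it reports no verdict.
The state is a dict: "time": time; "qpos": joint angles; "dq": joint speeds; "joint_torque": joint torques, N m; "tcp_pos": TCP position; "orientation": TCP orientation; "force": force on the tool from outside, world axes, zero at the start; "ft_torque": the same for the moment, N m; "gripper_width": opening from 0.0 (shut) to 1.0 (fully open).
Only numpy, scipy, OpenCV 4.12 (cv2) and the standard library are available. Lean on these libraries where they do the work, as an engineer would, in place of code of your own. Each camera call takes 0.05 s, during which the arm holds its last target. There are 200 camera calls.

## Task

Draw the red-headed stop pin out of its slanting bore on the side of the tortilla press and park it in the notch of the dark wooden rest, hanging upright with its head sitting on top. Then close the upper shell of the press, without slamming it, until it is seated rim to rim on the lower one. Leave the other things on the bench where they are.

Things in the scene. Friction and masses are not known exactly. Their poses are not given: they have to be found in the camera images.
- press: Silver aluminium tortilla press fixed to the bench, round lower shell 200 mm across and 52 mm high to the top of its rim. Origin at the centre of its underside, z up, x points from the front to the hinge at the back, y to the left. The hinge axis runs along y at x=+115, z=52 mm. On the right side a 36 x 36 x 50 mm boss leans 34 deg (0.6 rad) outward (top toward -y); its bore holds the pin.
- bore (a point): Centre of the bore's mouth, on the top face of the slanting boss, at (-50, -143, 49) mm in the press frame. Bore 13 mm across, 40 mm deep along its axis, which points up and outward along (0, -0.565, 0.825) in the press frame. The axes of this entry are those of the press.
- lid (a joint): Hinge angle of the upper shell: 0 = closed, rims in contact; grows as it opens; starts at about 1.15 to 1.45 rad (1.57 would be vertical). It stays where it is left (stiff hinge; a push of about 6 N at the handle moves it). Upper shell 200 mm across, 28 mm thick, with a lug on the right that meets the pin's head if the pin is still in its bore.
- handle (a point): Point on the outer (upper when closed) face of the upper shell's wooden handle, 240 mm from the hinge axis, 26 mm from the rim plane. The handle is a bar 40 mm wide, 10 to 26 mm from the rim plane, reaching from the shell's edge at 215 mm to 260 mm from the hinge. Axes turn with the upper shell: x from the handle's end to the hinge, z out of the outer face.
- hinge (a point): Middle of the hinge axis at the back of the press, 52 mm above the bench. Axes are those of the press; the hinge axis is y.
- pin: Loose stop pin, 80 mm long: steel shank 11 mm across and 45 mm long, then a red cylindrical head 26 mm across and 35 mm long. Origin at the shank's foot, z along the pin towards the head. It starts in the bore, foot on the bore's bottom, head 5 mm clear of the boss; 60 g.
- shoulder (a point): Point on the pin's axis where the shank meets the underside of the head, 45 mm from the foot.
- rest: Dark wooden rest fixed to the bench, 60 x 60 mm, 70 mm high, with a vertical notch 18 mm wide cut through its full height, open above and at its front (-x) side. Origin at the centre of its underside; x from the open side to the closed side of the notch.
- notch (a point): Parking point: middle of the notch, level with the rest's top, 70 mm above the bench. The notch runs 30 mm from here to the open -x side and ends 12 mm away on the +x side; its walls are 9 mm away at +y and -y.
- bowl: Bystander: terracotta bowl, 150 mm across, 60 mm high; origin under its centre.
- spatula: Bystander: red and wooden spatula lying flat, 260 mm long.
- saucer_low: Bystander: lower of two stacked cream saucers, 136 mm across, 16 mm high; origin under its centre.
- saucer_top: Bystander: upper saucer, the same size.
- mug: Bystander: blue mug, 80 mm across, 85 mm high; origin under its centre.
- jar: Bystander: amber jar, 72 mm across, 120 mm high; origin under its centre.
Mind the look-alikes: they are no part of the job. There is more than one size of the rest; the job needs the middle-sized.

How it is judged:
On the way, in this order (a step that is already met when the one before it is completed fails the run):
1. the pin hangs in the notch while the press is still open (y of shoulder in the frame of notch between -0.007 and 0.007 m and x of shoulder in the frame of notch between -0.024 and 0.012 m and z of shoulder in the frame of notch between -0.005 and 0.005 m and angle between pin's own z axis and vertical below 0.2 rad and value of joint lid above 0.6 rad), for 0.2 s.
2. the upper shell is closed onto the lower one (value of joint lid below 0.03 rad), for 0.2 s.
At the end, for the whole second after the job is handed in: The pin hangs released and at rest in the notch: shoulder within 5 mm of the rest's top in height, within 7 mm of the notch's middle line, between 12 mm behind and 24 mm in front of the parking point, leaning less than 0.2 rad. The lid is at rest within 0.03 rad of closed (y of shoulder in the frame of notch between -0.007 and 0.007 m and x of shoulder in the frame of notch between -0.024 and 0.012 m and z of shoulder in the frame of notch between -0.005 and 0.005 m and angle between pin's own z axis and vertical below 0.2 rad and linear speed of pin below 0.02 m/s and contact force between the fingers and pin below 0.1 N and value of joint lid below 0.03 rad and velocity of joint lid between -0.05 and 0.05 rad/s); the robot touches nothing.
It fails at once if the upper shell is slammed (closing faster than 2.5 rad/s) (velocity of joint lid below -2.5 rad/s).
It fails at once if a bystander is moved more than 30 mm (distance of any of bowl, spatula, saucer_low, saucer_top, mug, jar from where it was at the start of the episode above 0.03 m).
It also fails if it takes over 54 s, if anything falls off the work surface, if the arm or the gripper's body presses on something with over 40 N, if the wrist force passes 120 N, or if a joint passes its speed limit or range.

## Working session

There is one attempt and no reset: what is moved stays moved. The work goes in short steps, Python scripts to look and compute and a shell command to move; the robot and the scene stay as the last step left them, time stands still between calls to the robot, and variables do not carry over. Pictures are saved under pics/ and viewed, about 8 in all and at most 12, crops included, and the job is handed in when it is done.

```bash
mkdir -p pics; python3 - <<'E'
from bench import ctrl, vision
import cv2,json
for n in("scene","top"):
    cv2.imwrite(f"pics/{n}0.png",vision.read_camera(n))
    i=vision.camera_info(n);print(n,i)
print(vision.camera_info("wrist"));print(ctrl.read_state())
E
```

```text
scene {'fov_y': 43.17739990036804, 'cx': 309.25205229990064, 'cy': 235.39960702211303, 'world_to_cam': array([[ 0.43444555,  0.90065579, -0.00872929, -0.21937411],
       [ 0.77428749, -0.37840601, -0.50723543, -0.39434801],
       [-0.46014774,  0.2136072 , -0.86176332,  1.54884493],
       [ 0.        ,  0.        ,  0.        ,  1.        ]])}
top {'fov_y': 43.205940932850034, 'cx': 331.58373196583153, 'cy': 233.9633476612642, 'world_to_cam': array([[-1.21152322e-04, -9.99994486e-01,  3.31863744e-03,
        -1.32386836e-02],
       [-9.97185422e-01, -1.28003491e-04, -7.49747805e-02,
         5.44769322e-01],
       [ 7.49747919e-02, -3.31838024e-03, -9.97179908e-01,
         1.57636010e+00],
       [ 0.00000000e+00,  0.00000000e+00,  0.00000000e+00,
         1.00000000e+00]])}
{'fov_y': 63.15332546007574, 'cx': 321.07700923735473, 'cy': 237.4561738723469, 'T_tool_cam': array([[-1.37209873e-04, -2.39914234e-01,  9.70794078e-01,
        -1.56555431e-01],
       [ 9.99998742e-01,  1.50138902e-03,  5.12378793e-04,
         1.83446005e-04],
       [-1.58046654e-03,  9.70792927e-01,  2.39913726e-01,
        -6.81602112e-02],
       [ 0.00000000e+00,  0.00000000e+00,  0.00000000e+00,
         1.00000000e+00]])}
{'time': 0.1, 'qpos': array([-1.40681323,  0.62922603,  0.03846097,  1.5182012 , -0.02695652,
        0.9963109 , -0.02001509]), 'dq': array([-0.00011604, -0.00231231,  0.00102862, -0.0040449 ,  0.00144437,
        0.00018705, -0.00099398]), 'joint_torque': array([ 2.26192860e-03, -5.50782037e+01,  1.14712346e+00, -1.87115335e+01,
       -5.22097677e-02,  1.92548294e-02,  5.68740404e-05]), 'tcp_pos': array([0.14791775, 0.63240164, 0.22668562]), 'orientation': array([-1.53430919,  1.569169  , -1.76409532]), 'force': array([-0.13861659,  0.23508701,  0.00649314]), 'ft_torque': array([0.00554707, 0.01753803, 0.0487701 ]), 'gripper_width': 1.0030453907579973}
```

View pics/scene0.png

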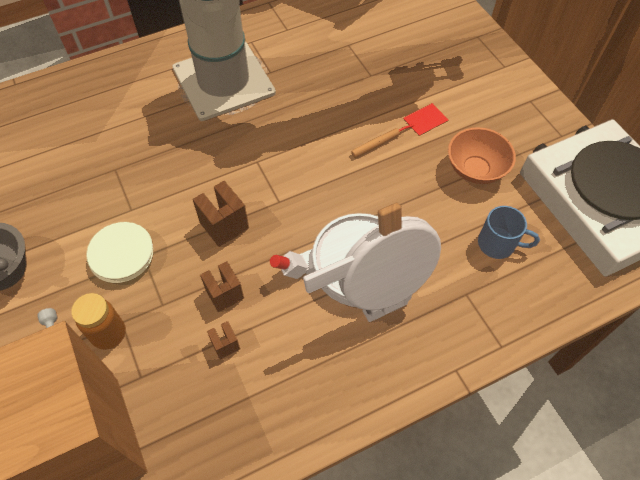

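View pics/top0.png

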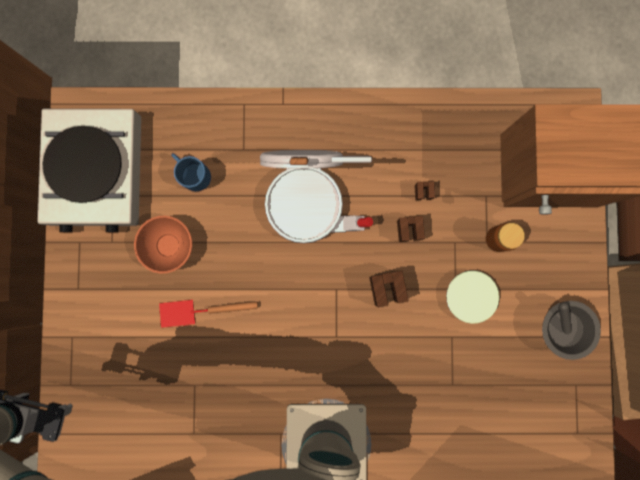

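The scene shows three dark rests, at scene pixels large (221,215), middle (222,287) and small (223,341), or in the top view (390,287), (413,228) and (427,189). The middle one fits the description. The press is open at scene (370,260), with the red pin head at (280,262). Next I'll make enlarged crops and colour measurements.

```bash
cat > h.py <<'E'
import numpy as np,cv2
from bench import ctrl,vision
from scipy.spatial.transform import Rotation as Rr
def cam(n,st=None):
    i=vision.camera_info(n); f=240/np.tan(np.radians(i['fov_y']/2))
    K=np.array([[f,0,i['cx']],[0,f,i['cy']],[0,0,1]])
    if n=='wrist':
        T=np.eye(4);T[:3,:3]=Rr.from_euler('xyz',st['orientation']).as_matrix();T[:3,3]=st['tcp_pos']
        M=np.linalg.inv(T@i['T_tool_cam'])
    else: M=i['world_to_cam']
    return K,M
def ray(c,p):
    K,M=c;d=M[:3,:3].T@np.linalg.solve(K,[p[0],p[1],1]);return -M[:3,:3].T@M[:3,3],d/np.linalg.norm(d)
def plane(c,p,z):
    o,d=ray(c,p);return o+d*(z-o[2])/d[2]
def tri(rays):
    A=0;b=0
    for o,d in rays:
        P=np.eye(3)-np.outer(d,d);A=A+P;b=b+P@o
    x=np.linalg.solve(A,b);return x,[np.linalg.norm((np.eye(3)-np.outer(d,d))@(x-o)) for o,d in rays]
def proj(c,X):
    K,M=c;q=K@(M[:3,:3]@np.asarray(X)+M[:3,3]);return q[:2]/q[2]
E
python3 - <<'E'
from h import *
t=cv2.imread('pics/top0.png');s=cv2.imread('pics/scene0.png')
a=cv2.resize(t[140:310,250:450],(800,680),interpolation=cv2.INTER_CUBIC)[:, :]
b=cv2.resize(s[195:355,190:450],None,fx=3,fy=3,interpolation=cv2.INTER_CUBIC)
cv2.imwrite('pics/ct.png',cv2.resize(t[140:310,250:450],None,fx=3.5,fy=3.5,interpolation=cv2.INTER_CUBIC));cv2.imwrite('pics/cs.png',b)
C={'top':(cam('top'),t),'scene':(cam('scene'),s)}
for n,(c,im) in C.items():
    h=cv2.cvtColor(im,cv2.COLOR_BGR2HSV)
    m=((h[...,0]<6)|(h[...,0]>174))&(h[...,1]>180)&(h[...,2]>90)
    k,l,st,ce=cv2.connectedComponentsWithStats(m.astype(np.uint8))
    for i in range(1,k):
        if st[i,4]>15:print(n,'red',ce[i].round(1),st[i])
    m=(h[...,2]<95)&(h[...,1]>110)&(h[...,0]<15)
    k,l,st,ce=cv2.connectedComponentsWithStats(m.astype(np.uint8))
    for i in range(1,k):
        if st[i,4]>150 and st[i,4]<4000:print(n,'dark',ce[i].round(1),st[i])
E
```

```text
top red [365.5 221.7] [358 217  15  10 114]
top red [177.4 313.1] [160 300  48  27 798]
top dark [519.6 163.5] [ 501  108   42   99 2975]
top dark [145.7 144.3] [139 112  14  75 677]
top dark [213.8 171.1] [203 158  22  30 212]
top dark [144.7 198. ] [139 191  13  17 166]
top dark [611.1 216.7] [ 548  194   92   67 2211]
top dark [412.3 229.5] [405 217  18  24 215]
top dark [492.5 239.6] [486 225  19  27 226]
top dark [198.1 240.3] [189 226  18  29 360]
top dark [631.5 327.8] [ 618  264   22  147 1925]
top dark [394.2 284. ] [370 267  49  39 999]
top dark [623.8 435.3] [ 609  324   31  156 2003]
top dark [ 21.9 446.8] [  0 432  39  29 611]
top dark [169.9 473. ] [134 462  60  18 590]
scene red [424.8 119.2] [400 104  48  31 745]
scene red [278.7 261. ] [270 255  19  13 181]
scene dark [503.2  12. ] [497   0  15  28 214]
scene dark [603.2  38.3] [572   0  56 102 607]
scene dark [609.7  63.2] [ 576    0   64  123 2510]
scene dark [224.7 225.7] [ 194  202   54   45 1001]
scene dark [226.  297.6] [202 280  41  32 472]
scene dark [582.4 346.2] [ 549  309   89   66 1171]
scene dark [227.5 349.7] [216 341  23  18 207]
```

View pics/ct.png

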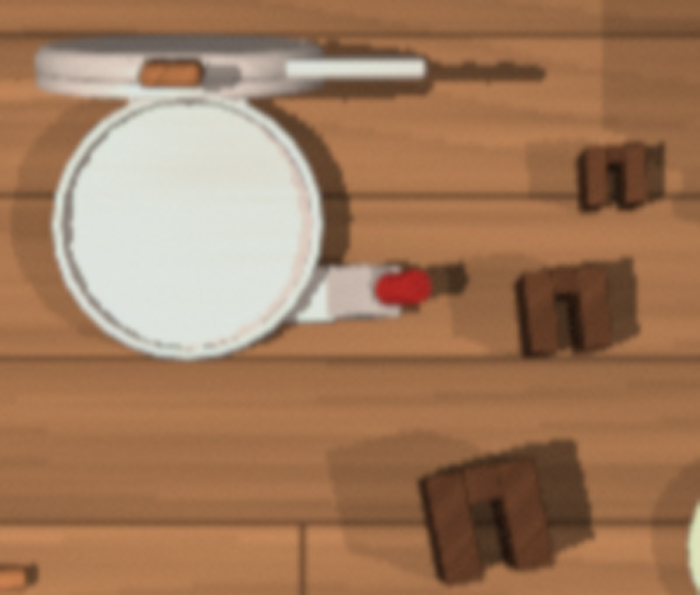

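View pics/cs.png

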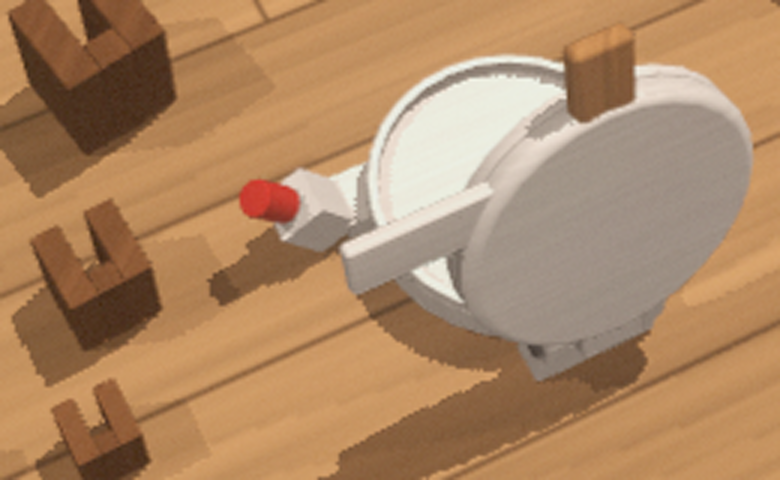

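The crop confirms it. The middle rest in the top view is (405–427, 215–241) px, about 24.5 px or 60 mm across, so it is the one meant. The large one is about 85 mm and the small one about 42 mm. Its notch opens towards the robot, down in the picture. Now the positions.

```bash
python3 - <<'E'
from h import *
ct,cs=cam('top'),cam('scene')
T=lambda x,y:(250+x/3.5-.36,140+y/3.5-.36)
S=lambda x,y:(190+x/3-.33,195+y/3-.33)
pc=plane(ct,T(188,227),.052);print('press c',pc, 'diam',np.linalg.norm(plane(ct,T(55,222),.052)-plane(ct,T(321,222),.052)))
h,e=tri([ray(ct,(365.5,221.7)),ray(cs,(278.7,261.0))]);print('head',h,e)
v=h-pc;yaw=np.arctan2(v[1],v[0])-np.arctan2(-.1557,-.050);print('r',np.hypot(*v[:2]),'yaw',yaw)
pts_t=[(520,277),(604,266),(612,345),(586,349),(553,353),(525,355)]
for p in pts_t:print('rest',plane(ct,T(*p),.07).round(4))
for p in [(32,237),(60,226),(85,207),(108,200),(160,276),(75,308)]:print('rest s',plane(cs,S(*p),.07).round(4))
hd=tri([ray(ct,T(170,62)),ray(cs,S(600,40))]);print('handle end',hd)
E
```

```text
press c [0.61896972 0.06001868 0.052     ] diam 0.19696714203742258
head [ 0.57254191 -0.09951611  0.07060685] [np.float64(0.00026934950893515297), np.float64(0.00026934950893519157)]
r 0.16615321090179558 yaw 0.02752995490540977
rest [ 0.58   -0.1835  0.07  ]
rest [ 0.5881 -0.2451  0.07  ]
rest [ 0.5302 -0.2503  0.07  ]
rest [ 0.5273 -0.2312  0.07  ]
rest [ 0.5244 -0.2071  0.07  ]
rest [ 0.5229 -0.1867  0.07  ]
rest s [ 0.5305 -0.2491  0.07  ]
rest s [ 0.531  -0.2297  0.07  ]
rest s [ 0.525  -0.2098  0.07  ]
rest s [ 0.5268 -0.1942  0.07  ]
rest s [ 0.5933 -0.1846  0.07  ]
rest s [ 0.5904 -0.2423  0.07  ]
handle end (array([0.6883817 , 0.05898981, 0.31608252]), [np.float64(0.0011363610334595368), np.float64(0.0011363610334596602)])
```

The rest is at about (0.556, −0.217) with yaw about 0.09, and both views agree. The pin head is at (0.5725, −0.0995, 0.0706). The head-based press yaw is about 0.03. Now a planning helper and the first approach.

```bash
cat >> h.py <<'E'
def plan(pos,X,Y,show=True):
    """turn first (tool rotvec, deg), then shift (tool axes after the turn, cm); also shift in present axes"""
    s=ctrl.read_state();R=Rr.from_euler('xyz',s['orientation']).as_matrix()
    X=np.array(X,float);X/=np.linalg.norm(X);Y=np.array(Y,float);Y-=X*(X@Y);Y/=np.linalg.norm(Y)
    G=np.column_stack([X,Y,np.cross(X,Y)]);rv=np.degrees(Rr.from_matrix(R.T@G).as_rotvec())
    d=np.array(pos)-s['tcp_pos']
    print('turn',rv.round(2),'|',np.linalg.norm(rv).round(1),'shift before',(R.T@d*100).round(2),'after',(G.T@d*100).round(2),'len',np.linalg.norm(d).round(3))
E
python3 - <<'E'
from h import *
s=ctrl.read_state();print(Rr.from_euler('xyz',s['orientation']).as_matrix().round(3))
yaw=.0275;ax=Rr.from_euler('z',yaw).apply([0,-.565,.825]);px=np.array([np.cos(yaw),np.sin(yaw),0])
g=np.array([.5725,-.0995,.0706])
for sg in(1,-1):
    plan(g+.14*ax,[0,0,-1],sg*px); plan(g+.14*ax,-ax,sg*px)
E
```

```text
[[-0.     0.228  0.974]
 [-0.002  0.974 -0.228]
 [-1.    -0.002  0.   ]]
turn [7.526e+01 6.000e-02 8.000e-02] | 75.3 shift before [  4.17 -69.24  60.03] after [ 4.06 40.43 82.24] len 0.917
turn [72.83 29.32 22.63] | 81.7 shift before [  4.17 -69.24  60.03] after [-43.12  40.43  70.15] len 0.917
turn [-1.0474e+02 -8.0000e-02  7.0000e-02] | 104.7 shift before [  4.17 -69.24  60.03] after [  4.06 -40.43 -82.24] len 0.917
turn [-101.17  -24.23   31.4 ] | 108.7 shift before [  4.17 -69.24  60.03] after [-43.12 -40.43 -70.15] len 0.917
```

```bash
R='[[0,-3.46,3.0],[0,0,0],0]'; python3 -m creep '[[[0,-3.46,3.0],[0,0,0],0],[[0,-3.46,3.0],[0,0,0],0],[[0,-3.46,3.0],[0,0,0],0],[[0,-3.46,3.0],[0,0,0],0],[[0,-3.46,3.0],[0,0,0],0],[[0,-3.46,3.0],[0,0,0],0],[[0,-3.46,3.0],[0,0,0],0],[[0,-3.46,3.0],[0,0,0],0],[[0,-3.46,3.0],[0,0,0],0],[[0,-3.46,3.0],[0,0,0],0]]'
python3 -m creep '[[[0,-3.46,3.0],[0,0,0],0],[[0,-3.46,3.0],[0,0,0],0],[[0,-3.46,3.0],[0,0,0],0],[[0,-3.46,3.0],[0,0,0],0],[[0,-3.46,3.0],[0,0,0],0],[[0,-3.46,3.0],[0,0,0],0],[[0,-3.46,3.0],[0,0,0],0],[[0,-3.46,3.0],[0,0,0],0],[[0,-3.46,3.0],[0,0,0],0],[[0,-3.46,3.0],[0,0,0],0]]'
python3 -m creep '[[[0,0,0],[7.5,0,0],0],[[0,0,0],[7.5,0,0],0],[[0,0,0],[7.5,0,0],0],[[0,0,0],[7.5,0,0],0],[[0,0,0],[7.5,0,0],0],[[0,0,0],[7.5,0,0],0],[[0,0,0],[7.5,0,0],0],[[0,0,0],[7.5,0,0],0],[[0,0,0],[7.5,0,0],0],[[0,0,0],[7.5,0,0],0]]'
python3 - <<'E'
from h import *
s=ctrl.read_state();print(s['time'],s['qpos'].round(2),s['tcp_pos'])
im=vision.read_camera('wrist');np.save('w1.npy',[s['tcp_pos'],s['orientation']])
cv2.imwrite('pics/w1.png',im)
E
```

```text
time: 1.1
tcp_pos: [0.3617, 0.2259, 0.2274]
orientation: [-2.728, 1.571, -2.958]
force: [0.5, 0.8, -0.8]
gripper_width: 0.998
time: 2.1
tcp_pos: [0.575, -0.1792, 0.2271]
orientation: [2.765, 1.57, 2.536]
force: [0.4, -0.5, -0.0]
gripper_width: 1.003
time: 3.1
tcp_pos: [0.5743, -0.1773, 0.227]
orientation: [-1.947, 1.57, 2.792]
force: [0.1, 0.2, -1.1]
gripper_width: 1.0
3.1 [-0.06  0.61  0.51  1.67 -0.35  0.96  0.61] [ 0.57433526 -0.17732991  0.22702689]
```

View pics/w1.png

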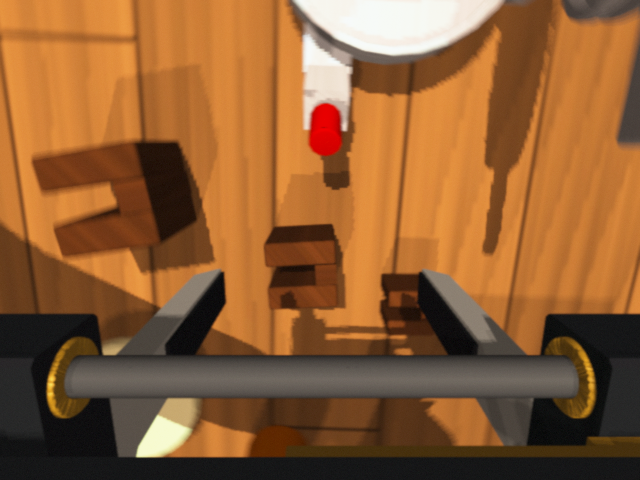

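The wrist picture shows the red cap at about (325,138), the boss above it, and the middle rest at (300,268) with its notch open to the left. I'll enlarge this area once to get exact corners.

```bash
python3 - <<'E'
from h import *
im=cv2.imread('pics/w1.png')
cv2.imwrite('pics/w1c.png',cv2.resize(im[60:320,240:380],None,fx=4*0.57,fy=4*0.57,interpolation=cv2.INTER_CUBIC) if 0 else np.hstack([cv2.resize(im[70:160,280:370],(540,540),interpolation=cv2.INTER_CUBIC)[:, 130:400],cv2.resize(im[215:320,255:345],(514,600),interpolation=cv2.INTER_CUBIC)[:540]]))
h=cv2.cvtColor(im,cv2.COLOR_BGR2HSV)
m=((h[...,0]<6)|(h[...,0]>174))&(h[...,1]>180)&(h[...,2]>90);m[170:]=0
k,l,st,ce=cv2.connectedComponentsWithStats(m.astype(np.uint8));j=1+st[1:,4].argmax();print(ce[j],st[j])
ys,xs=np.where(l==j)
for y in range(100,160,4):
    q=xs[ys==y]; print(y,q.min() if len(q) else 0,q.max() if len(q) else 0,end='; ')
E
```

```text
[325.32140301 129.99069435] [ 310  104   32   52 1397]
100 0 0; 104 321 330; 108 315 335; 112 313 338; 116 312 339; 120 312 339; 124 311 339; 128 311 339; 132 310 341; 136 310 341; 140 310 341; 144 310 341; 148 312 339; 152 316 335; 156 0 0;
```

View pics/w1c.png

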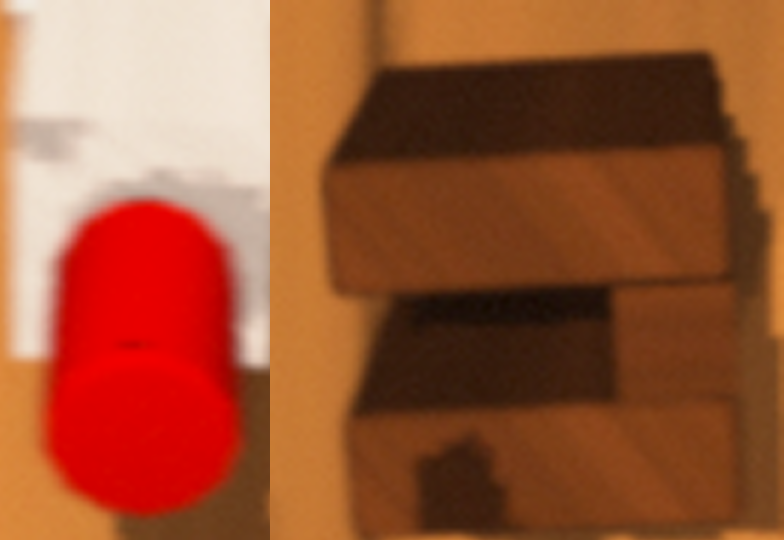

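```bash
python3 - <<'E'
from h import *
p,o=np.load('w1.npy');w=cam('wrist',dict(tcp_pos=p,orientation=o));ct,cs=cam('top'),cam('scene')
W=lambda x,y:(255+(x-270)/5.714-.4,215+y/5.714-.4)
for q in [(325,168),(722,147),(730,280),(335,295),(347,413),(738,400),(735,528),(355,533),(612,287),(615,403)]:print(plane(w,W(*q),.07).round(4))
S=lambda x,y:(190+x/3-.33,195+y/3-.33);T=lambda x,y:(250+x/3.5-.36,140+y/3.5-.36)
for a,b,c in [((338,295),(553,353),(60,226)),((347,413),(586,349),(85,207))]:pass
# heights of rest top from wrist+top: corners
for q,t in [((325,168),(525,355)),((355,533),(612,345)),((722,147),(520,277)),]:
    print('rest tri',tri([ray(w,W(*q)),ray(ct,T(*t))]))
h=tri([ray(w,(325.3,130)),ray(ct,(365.5,221.7)),ray(cs,(278.7,261))]);print('head',h)
for yaw in (0,.03,.06):
    ax=Rr.from_euler('z',yaw).apply([0,-.565,.825]);print(yaw,'cap proj',proj(w,h[0]+.0175*ax),'base',proj(w,h[0]-.0175*ax))
E
```

```text
[ 0.5287 -0.1924  0.07  ]
[ 0.5862 -0.1876  0.07  ]
[ 0.5882 -0.2078  0.07  ]
[ 0.53   -0.2117  0.07  ]
[ 0.5317 -0.2302  0.07  ]
[ 0.59   -0.2265  0.07  ]
[ 0.5904 -0.247   0.07  ]
[ 0.5329 -0.2494  0.07  ]
[ 0.5708 -0.2093  0.07  ]
[ 0.5717 -0.2274  0.07  ]
rest tri (array([ 0.52561697, -0.19060498,  0.06428971]), [np.float64(0.003970687334331722), np.float64(0.003970687334331665)])
rest tri (array([ 0.53135228, -0.25174517,  0.06367853]), [np.float64(0.0008675775248761777), np.float64(0.0008675775248762331)])
rest tri (array([ 0.58261183, -0.18415896,  0.07757515]), [np.float64(0.0036326135265806435), np.float64(0.0036326135265804566)])
head (array([ 0.57422623, -0.09970135,  0.07289525]), [np.float64(0.0023144763510846047), np.float64(0.001990760204385042), np.float64(0.0003744819552151829)])
0 cap proj [321.96853031 143.14064809] base [322.58648953 117.4943617 ]
0.03 cap proj [322.37064839 143.14614052] base [322.21450303 117.48919262]
0.06 cap proj [322.7727552  143.13922185] base [321.84252797 117.49567951]
```

```bash
python3 - <<'E'
from h import *
yaw=.03;ax=Rr.from_euler('z',yaw).apply([0,-.565,.825]);px=np.array([np.cos(yaw),np.sin(yaw),0])
g=np.array([.5735,-.0996,.0715])
plan(g+.09*ax,-ax,px); plan(g+.0075*ax,-ax,px)
E
```

```text
turn [-0.45 34.39 -0.08] | 34.4 shift before [ 8.12  0.13 -2.67] after [8.21 0.14 2.38] len 0.085
turn [-0.45 34.39 -0.08] | 34.4 shift before [14.93  0.1  -7.33] after [16.46  0.14  2.38] len 0.166
```

```bash
python3 -m creep '[[[0,0,0],[-0.1,6.88,0],0],[[0,0,0],[-0.1,6.88,0],0],[[0,0,0],[-0.1,6.88,0],0],[[0,0,0],[-0.1,6.88,0],0],[[0,0,0],[-0.05,6.87,0],0],[[2.0,0.07,1.2],[0,0,0],0.2],[[2.0,0.07,1.2],[0,0,0],0.4],[[2,0,0],[0,0,0],0.4],[[2,0,0],[0,0,0],0.4],[[0,0,0],[0,0,0],0.4]]'
python3 - <<'E'
from h import *
yaw=.03;ax=Rr.from_euler('z',yaw).apply([0,-.565,.825]);px=np.array([np.cos(yaw),np.sin(yaw),0])
g=np.array([.5735,-.0996,.0715])
plan(g+.0075*ax,-ax,px)
s=ctrl.read_state();cv2.imwrite('pics/w2.png',vision.read_camera('wrist'));np.save('w2.npy',[s['tcp_pos'],s['orientation']])
w=cam('wrist',s);print(proj(w,g+.0175*ax),proj(w,g-.0175*ax),'grasp pt',proj(w,s['tcp_pos']+Rr.from_euler('xyz',s['orientation']).apply([.003,0,0])))
E
```

```text
time: 4.15
tcp_pos: [0.5738, -0.1495, 0.1459]
orientation: [-3.14, 0.967, 1.616]
force: [0.9, -0.1, 0.6]
gripper_width: 0.617
turn [ 0.58 -0.21  0.48] | 0.8 shift before [8.2  0.19 0.12] after [8.2  0.12 0.09] len 0.082
[322.41672676 258.78178148] [322.65649302 244.34017459] grasp pt [318.93926085 302.09050121]
```

View pics/w2.png

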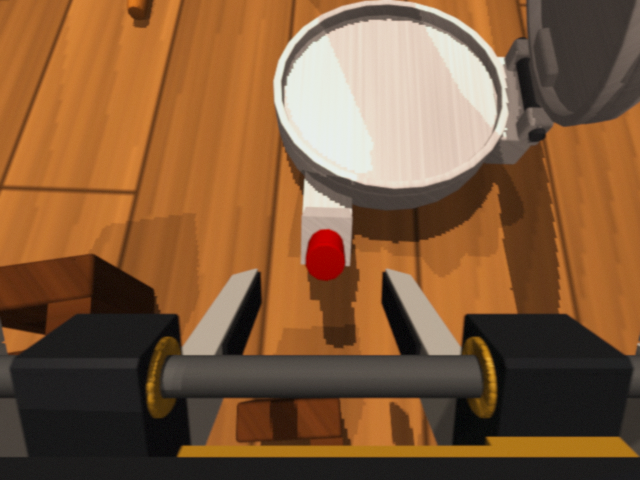

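The cap sits at (325,261), centred between the fingers to within about 2 mm. I'll advance and grasp.

```bash
python3 -m creep '[[[2,0.15,0.1],[0.3,0,0.2],0.4],[[2,0.15,0.1],[0.2,0,0.2],0.4],[[1.5,0,0],[0,0,0],0.4],[[1.5,0,0],[0,0,0],0.4],[[1.2,0,0],[0,0,0],0.4],[[0,0,0],[0,0,0],1],[[0,0,0],[0,0,0],1],[[0,0,0],[0,0,0],1],[[0,0,0],[0,0,0],1],[[0,0,0],[0,0,0],1]]' 25; python3 - <<'E'
from h import *
s=ctrl.read_state();print(s['time'],s['gripper_width']*94,s['force'],s['tcp_pos'])
E
```

```text
time: 5.2
tcp_pos: [0.5761, -0.1081, 0.0797]
orientation: [3.138, 0.971, 1.596]
force: [-3.2, -0.9, 3.8]
gripper_width: 0.268
5.2 25.22430443369468 [-3.17574348 -0.89280141  3.84958059] [ 0.57609905 -0.10807086  0.07965292]
```

```bash
python3 -m creep '[[[-0.6,0,0],[0,0,0],1],[[-0.8,0,0],[0,0,0],1],[[-1,0,0],[0,0,0],1],[[-1,0,0],[0,0,0],1],[[-1.2,0,0],[0,0,0],1],[[-1.4,0,0],[0,0,0],1],[[-2,0,0],[0,0,0],1],[[-2,0,0],[0,0,0],1],[[-2,0,0],[0,0,0],1],[[0,0,0],[0,0,0],1]]' 25; python3 - <<'E'
from h import *
yr=.075;rx=np.array([np.cos(yr),np.sin(yr),0])
n=np.array([.558,-.218,.07])
# pin rotates with tool: shoulder to TCP =45+... head mid +7.5 => 17.5+7.5=25 mm
plan(n-.004*rx+[0,0,.025+.065],[0,0,-1],rx)
s=ctrl.read_state();print(s['gripper_width']*94)
E
```

```text
time: 6.2
tcp_pos: [0.58, -0.1785, 0.1808]
orientation: [3.128, 0.975, 1.585]
force: [-0.1, -0.1, -0.6]
gripper_width: 0.272
turn [ -2.61 -34.12  -1.28] | 34.2 shift before [-0.49 -2.71  4.39] after [ 2.08 -2.89  3.78] len 0.052
25.583949133826096
```

```bash
python3 -m creep '[[[0,0,0],[-0.52,-6.83,-0.26],1],[[0,0,0],[-0.52,-6.83,-0.26],1],[[0,0,0],[-0.52,-6.83,-0.26],1],[[0,0,0],[-0.52,-6.83,-0.26],1],[[0,0,0],[-0.52,-6.8,-0.25],1],[[0,-1.0,1.3],[0,0,0],1],[[0,-1.0,1.3],[0,0,0],1],[[0,-0.9,1.2],[0,0,0],1],[[0,0,0],[0,0,0],1],[[0,0,0],[0,0,0],1]]'; python3 - <<'E'
from h import *
yr=.075;rx=np.array([np.cos(yr),np.sin(yr),0]);n=np.array([.558,-.218,.07])
plan(n-.004*rx+[0,0,.025],[0,0,-1],rx)
s=ctrl.read_state();np.save('w3.npy',[s['tcp_pos'],s['orientation']])
im=vision.read_camera('wrist');a=vision.read_camera('scene');b=vision.read_camera('top')
cv2.imwrite('pics/s3.png',a);cv2.imwrite('pics/t3.png',b);cv2.imwrite('pics/w3.png',im)
c=lambda i,x,y,w,h,f:cv2.resize(i[y:y+h,x:x+w],None,fx=f,fy=f,interpolation=cv2.INTER_CUBIC)
cv2.imwrite('pics/m3.png',np.hstack([c(im,200,200,200,200,2),c(a,190,200,80,80,5)]))
E
```

```text
time: 7.2
tcp_pos: [0.5519, -0.2173, 0.1781]
orientation: [-2.417, 1.564, 2.369]
force: [-0.5, -0.4, -0.9]
gripper_width: 0.265
turn [-0.1  -0.31  0.27] | 0.4 shift before [8.3  0.25 0.16] after [8.31 0.21 0.12] len 0.083
```

View pics/m3.png

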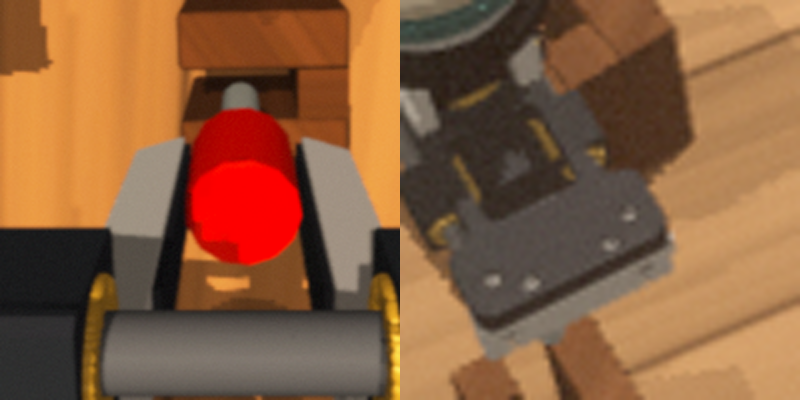

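```bash
python3 - <<'E'
from h import *
p,o=np.load('w3.npy');w=cam('wrist',dict(tcp_pos=p,orientation=o));R=Rr.from_euler('xyz',o).as_matrix()
def at(px,zt):  # point at tool x = zt -> world
    oo,d=ray(w,px);n=R[:,0];t=(zt-(oo-p)@n)/(d@n);X=oo+d*t;return X,R.T@(X-p)
C=lambda x,y:(200+x/2-.25,200+y/2-.25)
for nm,q,z in [('cap',C(245,213),-.010),('foot tip far edge',C(240,82),.070)]:
    print(nm,*[v.round(4) for v in at(q,z)])
for nm,q in [('up prong outer-front',C(178,12)),('up inner front',C(180,69)),('up inner back',C(348,66)),('end wall',C(297,69)),('low inner front',C(188,121)),]:
    print(nm,at(q,(p[2]-.07))[0].round(4))
s0=ctrl.read_state();print(p,R.round(3))
E
```

```text
cap [ 0.5531 -0.2131  0.1881] [-0.01    0.0015 -0.0042]
foot tip far edge [ 0.5511 -0.2059  0.1081] [ 0.07    0.0004 -0.0111]
up prong outer-front [ 0.5285 -0.1923  0.0702]
up inner front [ 0.5303 -0.2123  0.0701]
up inner back [ 0.5886 -0.2068  0.0699]
end wall [ 0.571  -0.2092  0.0699]
low inner front [ 0.5342 -0.2309  0.07  ]
[ 0.55186338 -0.21728869  0.17806744] [[-0.005  0.997  0.073]
 [ 0.005  0.073 -0.997]
 [-1.    -0.005 -0.005]]
```

```bash
python3 -m creep '[[[0.5,0,0.35],[0,-0.3,0],1],[[0.5,0,0.35],[0,0,0],1],[[0.8,0,0],[0,0,0],1],[[0.8,0,0],[0,0,0],1],[[0.6,0,0],[0,0,0],1],[[0,0,0],[0,0,0],1]]'; python3 - <<'E'
from h import *
s=ctrl.read_state();np.save('w4.npy',[s['tcp_pos'],s['orientation']])
im=vision.read_camera('wrist');print(s['force'],s['tcp_pos'])
cv2.imwrite('pics/w4.png',im)
cv2.imwrite('pics/m4.png',cv2.resize(im[200:350,220:420],None,fx=4,fy=4,interpolation=cv2.INTER_CUBIC))
E
```

```text
time: 7.95
tcp_pos: [0.5523, -0.2217, 0.1448]
orientation: [-1.64, 1.564, -3.133]
force: [0.3, -0.3, -0.3]
gripper_width: 0.269
[ 0.33853465 -0.34788434 -0.29872644] [ 0.55227631 -0.22171979  0.14478812]
```

View pics/m4.png

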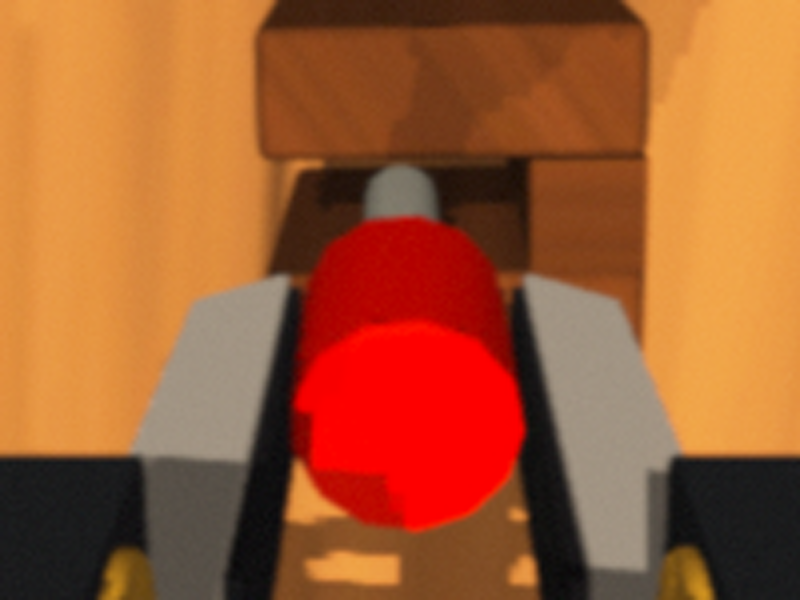

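```bash
python3 - <<'E'
from h import *
p,o=np.load('w4.npy');w=cam('wrist',dict(tcp_pos=p,orientation=o));R=Rr.from_euler('xyz',o).as_matrix()
print(R.round(3),ctrl.read_state()['tcp_pos'])
C=lambda x,y:(220+x/4-.4,200+y/4-.4)
print('foot far',plane(w,C(400,165),p[2]-.07),'cap',plane(w,C(412,425),p[2]+.01))
for q in[(262,158),(645,155),(528,158),(275,278),(640,272)]:print(plane(w,C(*q),.07).round(4))
E
```

```text
[[-0.007  0.997  0.078]
 [-0.     0.078 -0.997]
 [-1.    -0.007 -0.   ]] [ 0.55262723 -0.22199644  0.14539579]
foot far [ 0.55120389 -0.21071484  0.07478812] cap [ 0.553683   -0.21725051  0.15478812]
[ 0.5302 -0.2125  0.07  ]
[ 0.5884 -0.2074  0.07  ]
[ 0.5706 -0.2093  0.07  ]
[ 0.5333 -0.2316  0.07  ]
[ 0.5898 -0.226   0.07  ]
```

```bash
python3 -m creep '[[[0,0,0.35],[0,0,0],1],[[0,0,0],[0,0,0],1],[[0,0,0],[0,0,0],1],[[0.5,0,0],[0,0,0],1],[[0.5,0,0],[0,0,0],1]]'; python3 -m creep '[[[0.6,0,0],[0,0,0],1],[[0.6,0,0],[0,0,0],1],[[0.6,0,0],[0,0,0],1],[[0.6,0,0],[0,0,0],1],[[0.6,0,0],[0,0,0],1],[[0.6,0,0],[0,0,0],1],[[0,0,0],[0,0,0],1],[[0,0,0],[0,0,0],1]]'
```

```text
time: 8.5
tcp_pos: [0.5533, -0.2257, 0.1359]
orientation: [-1.448, 1.566, -2.941]
force: [0.1, 0.4, -0.6]
gripper_width: 0.27
time: 9.3
tcp_pos: [0.5531, -0.2256, 0.1016]
orientation: [-1.687, 1.567, 3.104]
force: [-3.4, 1.6, 13.3]
gripper_width: 0.271
```

```bash
python3 - <<'E'
from h import *
s=ctrl.read_state();np.save('w5.npy',[s['tcp_pos'],s['orientation']])
im=vision.read_camera('wrist');print(s['force'],s['tcp_pos'],s['ft_torque'])
cv2.imwrite('pics/w5.png',im)
cv2.imwrite('pics/m5.png',cv2.resize(im[200:350,220:420],None,fx=4,fy=4,interpolation=cv2.INTER_CUBIC))
E
```

```text
[-3.41998985  1.61770512 13.2773632 ] [ 0.55308361 -0.22556355  0.10163785] [ 0.50740175  0.92139463 -0.02537545]
```

View pics/m5.png

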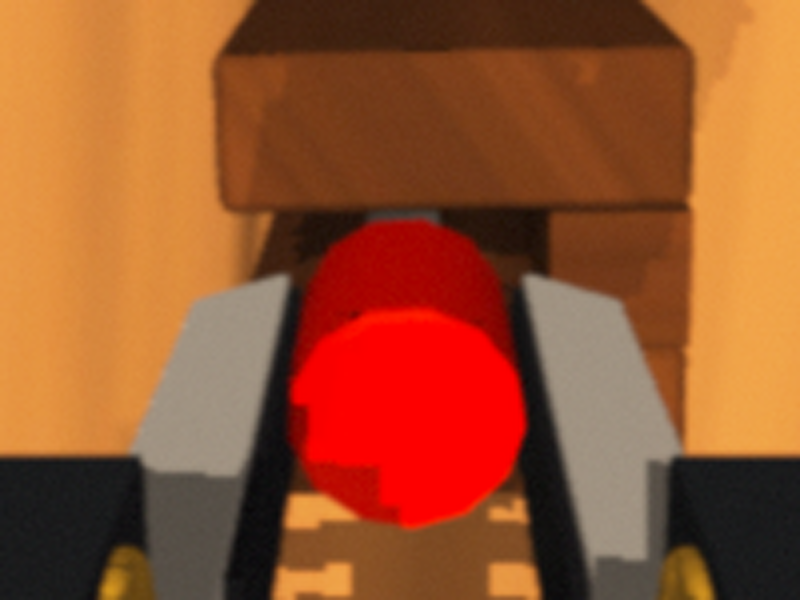

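```bash
python3 - <<'E'
from h import *
p,o=np.load('w5.npy');w=cam('wrist',dict(tcp_pos=p,orientation=o))
C=lambda x,y:(220+x/4-.4,200+y/4-.4)
for zs in(.064,.067,.070,.073,.0766):
    a=plane(w,C(405,218),zs)[1]; f=plane(w,C(410,308),zs+.035);n=plane(w,C(408,526),zs+.035)
    l=plane(w,C(289,415),zs+.035);r=plane(w,C(527,415),zs+.035)
    print(zs,'base far y',a.round(4),'->axis',(a-.013).round(4),'cap y far/near',f[1].round(4),n[1].round(4),'dia',(f[1]-n[1]).round(4),(r-l)[0].round(4))
for q in[(225,209),(690,205),(548,210),(688,348)]:print(plane(w,C(*q),.07).round(4))
E
```

```text
0.064 base far y -0.2133 ->axis -0.2263 cap y far/near -0.2131 -0.2388 dia 0.0256 0.026
0.067 base far y -0.2124 ->axis -0.2254 cap y far/near -0.2121 -0.2372 dia 0.0251 0.0255
0.07 base far y -0.2116 ->axis -0.2246 cap y far/near -0.211 -0.2357 dia 0.0246 0.025
0.073 base far y -0.2107 ->axis -0.2237 cap y far/near -0.21 -0.2341 dia 0.0242 0.0245
0.0766 base far y -0.2097 ->axis -0.2227 cap y far/near -0.2087 -0.2323 dia 0.0236 0.0239
[ 0.5303 -0.2122  0.07  ]
[ 0.5883 -0.207   0.07  ]
[ 0.5706 -0.2091  0.07  ]
[ 0.5903 -0.2259  0.07  ]
```

The cap's apparent size says the pin is held about 7 mm further out than I assumed. Its shoulder is on the rest's top now, and the shank is pressing on the −y wall. I'll lift a little, shift back 4 mm and set it down again.

```bash
python3 -m creep '[[[-0.5,0,0],[0,0,0],1],[[-0.3,0,-0.2],[0,0,0],1],[[0,0,-0.2],[0,0,0],1],[[0,0,0],[0,0,0],1],[[0,0,0],[0,0,0],1]]';python3 -m creep '[[[0.2,0,0],[0,0,0],1],[[0.2,0,0],[0,0,0],1],[[0,0,0],[0,0,0],1],[[0,0,0],[0,0,0],1]]';python3 -m creep '[[[0.1,0,0],[0,0,0],1],[[0.1,0,0],[0,0,0],1],[[0,0,0],[0,0,0],1],[[0,0,0],[0,0,0],1]]'
```

```text
time: 9.85
tcp_pos: [0.5526, -0.2216, 0.1077]
orientation: [-1.487, 1.565, -2.98]
force: [0.2, 0.4, -0.1]
gripper_width: 0.268
time: 10.25
tcp_pos: [0.5526, -0.2218, 0.1039]
orientation: [-1.478, 1.565, -2.972]
force: [-0.9, -0.8, -0.8]
gripper_width: 0.27
time: 10.65
tcp_pos: [0.5527, -0.2218, 0.1021]
orientation: [-1.465, 1.566, -2.958]
force: [0.0, -0.1, -1.5]
gripper_width: 0.27
```

```bash
python3 -m creep '[[[0.1,0,0],[0,0,0],1],[[0.1,0,0],[0,0,0],1],[[0,0,0],[0,0,0],1],[[0,0,0],[0,0,0],1]]';python3 -m creep '[[[0.1,0,0],[0,0,0],1],[[0.1,0,0],[0,0,0],1],[[0,0,0],[0,0,0],1],[[0,0,0],[0,0,0],1]]'
python3 - <<'E'
from h import *
s=ctrl.read_state();np.save('w6.npy',[s['tcp_pos'],s['orientation']])
im=vision.read_camera('wrist');print(s['force'],s['tcp_pos'],s['ft_torque'])
cv2.imwrite('pics/w6.png',im)
cv2.imwrite('pics/m6.png',cv2.resize(im[200:350,220:420],None,fx=4,fy=4,interpolation=cv2.INTER_CUBIC))
E
```

```text
time: 11.05
tcp_pos: [0.5528, -0.2219, 0.1016]
orientation: [-1.523, 1.567, -3.016]
force: [-2.6, 1.4, 11.2]
gripper_width: 0.274
time: 11.45
tcp_pos: [0.5529, -0.222, 0.1013]
orientation: [-1.66, 1.568, 3.13]
force: [-4.5, 3.7, 23.4]
gripper_width: 0.273
[-4.45858362  3.74127512 23.35596029] [ 0.55287356 -0.2219859   0.10131998] [0.73437347 1.50538726 0.01620369]
```

View pics/m6.png

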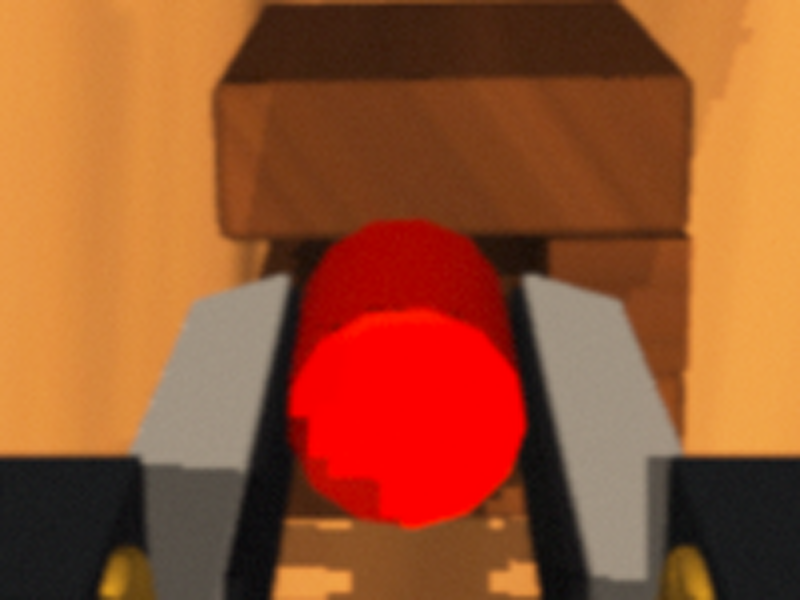

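The contact height is the same (0.1016), and the head now overlaps the +y prong, so the pin is seated and near the middle. I'll relieve the load, release and retreat upwards.

```bash
python3 -m creep '[[[-0.1,0,0],[0,0,0],1],[[-0.1,0,0],[0,0,0],1],[[-0.05,0,0],[0,0,0],1],[[0,0,0],[0,0,0],1]]';python3 -m creep '[[[0,0,0],[0,0,0],0.65],[[0,0,0],[0,0,0],0.55],[[0,0,0],[0,0,0],0.5],[[0,0,0],[0,0,0],0.5],[[-1,0,0],[0,0,0],0.5],[[-2,0,0],[0,0,0],0.5],[[-3,0,0],[0,0,0],0.5],[[-4,0,0],[0,0,0],0.5],[[-4,0,0],[0,0,0],0.5],[[0,0,0],[0,0,0],0.5]]'
python3 - <<'E'
from h import *
s=ctrl.read_state();np.save('w7.npy',[s['tcp_pos'],s['orientation']])
im=vision.read_camera('wrist');print(s['force'],s['tcp_pos'],s['qpos'].round(2))
a=vision.read_camera('scene');cv2.imwrite('pics/s7.png',a);cv2.imwrite('pics/w7.png',im)
cv2.imwrite('pics/m7.png',np.hstack([cv2.resize(im[150:350,220:420],None,fx=2,fy=2,interpolation=cv2.INTER_CUBIC),cv2.resize(a[220:320,180:280],None,fx=4,fy=4,interpolation=cv2.INTER_CUBIC)]))
E
```

```text
time: 11.9
tcp_pos: [0.5528, -0.2219, 0.1016]
orientation: [-1.466, 1.567, -2.959]
force: [-1.6, -0.2, 7.3]
gripper_width: 0.269
time: 12.9
tcp_pos: [0.5563, -0.2238, 0.2467]
orientation: [0.717, 1.564, -0.776]
force: [0.7, 0.2, -0.1]
gripper_width: 0.501
[ 0.69427357  0.17570095 -0.06949322] [ 0.55625008 -0.2238434   0.24671195] [-0.    0.58  0.55  1.66 -0.35  0.99  0.74]
```

View pics/m7.png

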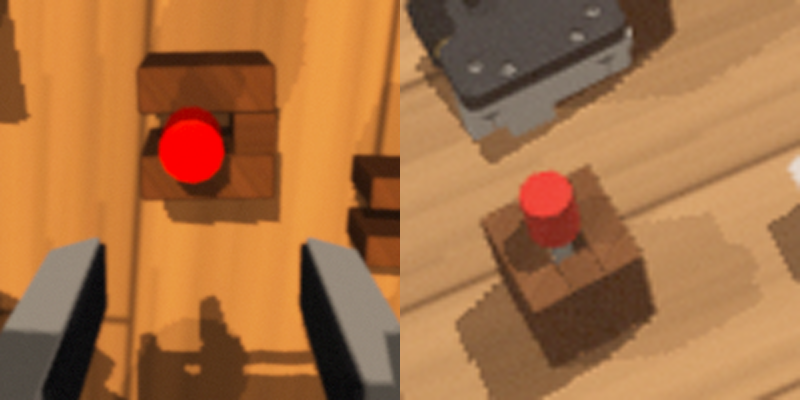

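The pin hangs in the middle rest, with the cap at wrist (316,225) and scene (216,268). It looks upright. I have used all 12 picture views, so I'll check numerically from here on. Next: cap height and lean, and the lid angle.

```bash
python3 - <<'E'
from h import *
p,o=np.load('w7.npy');w=cam('wrist',dict(tcp_pos=p,orientation=o));cs,ct=cam('scene'),cam('top')
t=vision.read_camera('top');s2=ctrl.read_state()
a=cv2.imread('pics/s7.png');im=cv2.imread('pics/w7.png')
def red(i,x0,y0,x1,y1):
    h=cv2.cvtColor(i,cv2.COLOR_BGR2HSV);m=((h[...,0]<6)|(h[...,0]>174))&(h[...,1]>150)&(h[...,2]>90)
    z=np.zeros_like(m);z[y0:y1,x0:x1]=m[y0:y1,x0:x1];ys,xs=np.where(z);
    return (xs.mean(),ys.mean()),(xs.min(),xs.max(),ys.min(),ys.max()),len(xs)
rs=red(a,190,240,260,300);rw=red(im,280,180,360,260);rt=red(t,380,190,460,260);print(rs,rw,rt)
print('cap tri',tri([ray(w,(315.8,224.8)),ray(cs,(216.2,268.5))]))
h=tri([ray(w,rw[0]),ray(cs,rs[0])]);print('head tri',h)
# compare red extents with a vertical head standing on 0.07
c=plane(cs,(216.2,268.5),.105)
for lab,zz in(('z70',.07),('z78',.078)):
    c=plane(cs,(216.2,268.5),zz+.035);an=np.linspace(0,6.28,60)
    for n,cc in(('scene',cs),('wrist',w)):
        P=np.array([proj(cc,[c[0]+.013*np.cos(q),c[1]+.013*np.sin(q),z]) for q in an for z in(zz,zz+.035)]);print(lab,n,c.round(4),P.min(0).round(1),P.max(0).round(1))
# lid: handle blob (wood-coloured on lid) triangulated at start
E
```

```text
<stdin>:8: RuntimeWarning: Mean of empty slice.
  ret = ret.dtype.type(ret / rcount)
Traceback (most recent call last):
ValueError: zero-size array to reduction operation minimum which has no identity
```

```bash
python3 - <<'E'
from h import *
p,o=np.load('w7.npy');w=cam('wrist',dict(tcp_pos=p,orientation=o));cs=cam('scene')
a=cv2.imread('pics/s7.png');im=cv2.imread('pics/w7.png')
def red(i,x0,y0,x1,y1):
    h=cv2.cvtColor(i,cv2.COLOR_BGR2HSV);m=((h[...,0]<6)|(h[...,0]>174))&(h[...,1]>150)&(h[...,2]>90)
    z=np.zeros_like(m);z[y0:y1,x0:x1]=m[y0:y1,x0:x1];ys,xs=np.where(z)
    return (xs.mean().round(1),ys.mean().round(1)),(xs.min(),xs.max(),ys.min(),ys.max()),len(xs)
rs=red(a,190,240,260,300);rw=red(im,280,180,360,260);print(rs,rw)
print('cap tri',tri([ray(w,(315.8,224.8)),ray(cs,(216.2,268.5))]));print('head tri',tri([ray(w,rw[0]),ray(cs,rs[0])]))
an=np.linspace(0,6.28,60)
for zz in(.07,.078):
    c=plane(cs,(216.2,268.5),zz+.035)
    for n,cc in(('scene',cs),('wrist',w)):
        P=np.array([proj(cc,[c[0]+.013*np.cos(q),c[1]+.013*np.sin(q),z]) for q in an for z in(zz,zz+.035)]);print(zz,n,c.round(4),P.min(0).round(1),P.max(0).round(1))
E
```

```text
((np.float64(217.0), np.float64(271.9)), (np.int64(210), np.int64(224), np.int64(263), np.int64(281)), 216) ((np.float64(315.4), np.float64(222.4)), (np.int64(299), np.int64(332), np.int64(203), np.int64(241)), 1020)
cap tri (array([ 0.55359002, -0.21900214,  0.10662195]), [np.float64(0.00022132363777300522), np.float64(0.0002213236377730252)])
head tri (array([ 0.55339779, -0.21974064,  0.09276524]), [np.float64(0.00012251602963656407), np.float64(0.00012251602963659532)])
0.07 scene [ 0.5526 -0.2191  0.105 ] [209.4 262.5] [225.4 282.7]
0.07 wrist [ 0.5526 -0.2191  0.105 ] [297.7 201.2] [331.  240.7]
0.078 scene [ 0.5569 -0.2196  0.113 ] [209.3 262.4] [225.4 282.8]
0.078 wrist [ 0.5569 -0.2196  0.113 ] [302.9 203.6] [337.  244.4]
```

The cap's top is at z ≈ 0.1066 against the nominal 0.105. The head's extents match an upright pin seated on the rest, and its x,y are within 2 mm of the notch's middle. The lid angle from the handle end is about 1.33 rad. Next I'll go over and behind the handle with the fingers shut.

```bash
python3 -m creep '[[[-3.9,0,0],[0,0,0],1],[[-3.9,0,0],[0,0,0],1],[[-3.9,0,0],[0,0,0],1],[[-3.8,0,0],[0,0,0],1],[[0,0,0],[0,0,0],1]]'; python3 -m creep '[[[0,2.8,-3.35],[0,0,0],1],[[0,2.8,-3.35],[0,0,0],1],[[0,2.8,-3.35],[0,0,0],1],[[0,2.8,-3.35],[0,0,0],1],[[0,2.8,-3.35],[0,0,0],1],[[0,2.8,-3.35],[0,0,0],1],[[0,2.8,-3.35],[0,0,0],1],[[0,2.8,-3.35],[0,0,0],1],[[0,0,0],[0,0,0],1]]'
python3 - <<'E'
from h import *
plan([.765,.061,.305],[0,0,-1],[1,0.03,0])
s=ctrl.read_state();print(s['qpos'].round(2))
E
```

```text
time: 13.55
tcp_pos: [0.5556, -0.2228, 0.3992]
orientation: [0.216, 1.567, -1.278]
force: [0.5, 0.0, -0.3]
gripper_width: 0.111
time: 14.45
tcp_pos: [0.7582, 0.0711, 0.3881]
orientation: [-1.939, 1.56, 2.86]
force: [-0.2, 0.8, -1.4]
gripper_width: 0.005
turn [ 3.26 -0.21  0.6 ] | 3.3 shift before [8.3  0.68 1.1 ] after [8.31 0.65 1.03] len 0.084
[-0.32  0.79  0.54  0.83 -0.38  1.6   0.16]
```

```bash
python3 -m creep '[[[0,0.7,1.0],[3.2,0,0.5],1],[[1.5,0,0],[0,0,0],1],[[2,0,0],[0,0,0],1],[[2,0,0],[0,0,0],1],[[1.8,0,0],[0,0,0],1],[[1.0,0,0],[0,0,0],1],[[0,0,0],[0,0,0],1]]'
python3 -m creep '[[[0,-1,0],[0,0,0],1],[[0,-1,0],[0,0,0],1],[[0,-0.5,0],[0,0,0],1],[[0,-0.5,0],[0,0,0],1],[[0,0,0],[0,0,0],1]]'
```

```text
time: 15.15
tcp_pos: [0.7634, 0.0533, 0.308]
orientation: [-1.26, 1.569, -2.81]
force: [0.5, -1.1, 0.2]
gripper_width: 0.008
time: 15.65
tcp_pos: [0.7346, 0.0529, 0.3118]
orientation: [1.487, 1.566, -0.063]
force: [0.4, -0.1, -0.3]
gripper_width: 0.006
```

```bash
python3 -m creep '[[[0.2,-0.5,0],[0,0,0],1],[[0.2,-0.5,0],[0,0,0],1],[[0,-0.5,0],[0,0,0],1],[[0,-0.5,0],[0,0,0],1],[[0,0,0],[0,0,0],1]]'
python3 -m creep '[[[0,-0.5,0],[0,0,0],1],[[0,-0.5,0],[0,0,0],1],[[0,-0.5,0],[0,0,0],1],[[0,0,0],[0,0,0],1]]'
python3 - <<'E'
import numpy as np
# path of the fingertip corner on the handle face, rho .24: TCP
for t in np.arange(1.35,-.01,-.15):
    print(t.round(2),(.734-.24*np.cos(t)+.026*np.sin(t)+.0125).round(4),(.052+.24*np.sin(t)+.026*np.cos(t)+.022).round(4))
E
```

```text
time: 16.15
tcp_pos: [0.7142, 0.0525, 0.3074]
orientation: [1.468, 1.567, -0.081]
force: [0.1, -0.5, 0.2]
gripper_width: 0.006
time: 16.55
tcp_pos: [0.6996, 0.0522, 0.3075]
orientation: [1.478, 1.566, -0.071]
force: [1.7, -0.1, 0.2]
gripper_width: 0.004
1.35 0.7193 0.3139
1.2 0.6838 0.3071
1.05 0.6496 0.2951
0.9 0.6177 0.2782
0.75 0.5886 0.2566
0.6 0.5631 0.231
0.45 0.5417 0.2018
0.3 0.5249 0.1698
0.15 0.5131 0.1356
0.0 0.5065 0.1
```

```bash
python3 -m creep '[[[0.1,-0.8,0],[0,0,0],1],[[0.2,-0.8,0],[0,0,0],1],[[0.6,-1.7,0],[0,0,0],1],[[0.6,-1.7,0],[0,0,0],1],[[0,0,0],[0,0,0],1]]'
python3 -m creep '[[[0.8,-1.6,0],[0,0,0],1],[[0.8,-1.6,0],[0,0,0],1],[[0,0,0],[0,0,0],1]]'
```

```text
time: 17.05
tcp_pos: [0.6467, 0.0512, 0.2913]
orientation: [-1.898, 1.57, 2.836]
force: [-0.4, -0.5, -0.6]
gripper_width: 0.004
time: 17.35
tcp_pos: [0.6158, 0.0504, 0.2752]
orientation: [-0.295, 1.571, -1.844]
force: [0.2, 0.4, 0.1]
gripper_width: 0.005
```

```bash
python3 -m creep '[[[1.1,-1.4,0],[0,0,0],1],[[1.1,-1.4,0],[0,0,0],1]]'; python3 - <<'E'
from h import *
a=vision.read_camera('scene');b=cv2.imread('pics/scene0.png');cv2.imwrite('pics/s8.png',a)
t=vision.read_camera('top');tb=cv2.imread('pics/top0.png');cv2.imwrite('pics/t8.png',t)
d=cv2.absdiff(a,b).max(2)
for (x,y) in [(392,272),(430,240),(420,280),(330,275),(310,283),(375,290),(396,222)]:print((x,y),a[y-2:y+3,x-2:x+3].mean((0,1)).round(),b[y-2:y+3,x-2:x+3].mean((0,1)).round())
print('top')
for (x,y) in [(298,160),(350,160),(368,160),(280,158),(325,163),(345,180),(367,175),(367,190)]:print((x,y),t[y-1:y+2,x-1:x+2].mean((0,1)).round(),tb[y-1:y+2,x-1:x+2].mean((0,1)).round())
E
```

```text
time: 17.55
tcp_pos: [0.5914, 0.0498, 0.2543]
orientation: [1.495, 1.565, -0.053]
force: [1.7, 1.3, 0.3]
gripper_width: 0.005
(392, 272) [196. 209. 224.] [135. 146. 160.]
(430, 240) [ 93. 138. 185.] [132. 144. 158.]
(420, 280) [ 97. 142. 189.] [131. 142. 156.]
(330, 275) [134. 145. 159.] [136. 148. 161.]
(310, 283) [ 69. 101. 140.] [136. 148. 163.]
(375, 290) [197. 210. 225.] [134. 145. 160.]
(396, 222) [198. 211. 226.] [ 58.  89. 128.]
top
(298, 160) [104. 120. 134.] [ 65. 106. 167.]
(350, 160) [ 79. 119. 172.] [194. 205. 208.]
(368, 160) [ 81. 123. 177.] [188. 200. 206.]
(280, 158) [109. 132. 148.] [188. 201. 218.]
(325, 163) [147. 158. 173.] [153. 163. 177.]
(345, 180) [46. 69. 99.] [ 79. 120. 172.]
(367, 175) [ 69. 103. 149.] [ 80. 121. 174.]
(367, 190) [101. 110. 121.] [ 82. 123. 178.]
```

The lid is moving: its lug has left its old pixels. I'll continue along the arc.

```bash
python3 -m creep '[[[1.25,-1.25,0],[0,0,0],1],[[1.3,-1.25,0],[0,0,0],1],[[1.45,-1.05,0],[0,0,0],1],[[1.45,-1.05,0],[0,0,0],1],[[1.6,-0.85,0],[0,0,0],1],[[1.6,-0.85,0],[0,0,0],1],[[1.7,-0.6,0],[0,0,0],1]]'
python3 -m creep '[[[1.7,-0.6,0],[0,0,0],1],[[1.2,-0.3,0],[0,0,0],1],[[1.0,-0.2,0],[0,0,0],1]]'
```

```text
time: 18.35
tcp_pos: [0.5227, 0.0482, 0.15]
orientation: [1.53, 1.566, -0.019]
force: [-0.5, 0.6, 0.1]
gripper_width: 0.009
time: 18.65
tcp_pos: [0.5117, 0.048, 0.1104]
orientation: [1.511, 1.567, -0.038]
force: [0.2, -0.1, 0.5]
gripper_width: 0.008
```

```bash
python3 -m creep '[[[0.5,0,0],[0,0,0],1],[[0.3,0,0],[0,0,0],1],[[0.2,0,0],[0,0,0],1],[[0.1,0,0],[0,0,0],1]]';python3 -m creep '[[[0.1,0,0],[0,0,0],1],[[0.2,0,0],[0,0,0],1],[[0,0,0],[0,0,0],1]]'
```

```text
time: 19.05
tcp_pos: [0.511, 0.0478, 0.1002]
orientation: [1.475, 1.566, -0.074]
force: [-2.8, 0.1, 11.5]
gripper_width: 0.004
time: 19.35
tcp_pos: [0.5111, 0.0478, 0.1]
orientation: [1.866, 1.565, 0.316]
force: [-6.7, -0.1, 30.1]
gripper_width: 0.006
```

There is stiff contact at TCP z = 0.100, exactly the nominal closed height, so the lid is seated. I'll retreat and verify.

```bash
python3 -m creep '[[[-0.5,0,0],[0,0,0],1],[[-1,0,0],[0,0,0],1],[[-3,0,0],[0,0,0],1],[[-4,0,0],[0,0,0],1],[[-4,0,0],[0,0,0],1],[[-2,-3,-3],[0,0,0],1],[[0,-3,-3],[0,0,0],1],[[0,-3,-3],[0,0,0],1],[[0,0,-4],[0,0,0],1],[[0,0,0],[0,0,0],1]]'
python3 - <<'E'
from h import *
s=ctrl.read_state();print(s['force'],s['tcp_pos'],s['dq'].round(3))
a=vision.read_camera('scene');t=vision.read_camera('top');cv2.imwrite('pics/s9.png',a);cv2.imwrite('pics/t9.png',t)
cs,ct=cam('scene'),cam('top')
def red(i,x0,y0,x1,y1):
    h=cv2.cvtColor(i,cv2.COLOR_BGR2HSV);m=((h[...,0]<6)|(h[...,0]>174))&(h[...,1]>150)&(h[...,2]>90)
    z=np.zeros_like(m);z[y0:y1,x0:x1]=m[y0:y1,x0:x1];ys,xs=np.where(z)
    return (xs.mean().round(1),ys.mean().round(1)),(xs.min(),xs.max(),ys.min(),ys.max()),len(xs)
rs,rt=red(a,190,240,260,300),red(t,380,190,460,260);print(rs,rt,tri([ray(cs,rs[0]),ray(ct,rt[0])]))
# lid top disc: bright low-saturation blob in both views
for n,im,c in(('scene',a,cs),('top',t,ct)):
    h=cv2.cvtColor(im,cv2.COLOR_BGR2HSV);m=((h[...,1]<70)&(h[...,2]>110)).astype(np.uint8)
    px=proj(c,[.619,.06,.08]).astype(int);k,l,st,ce=cv2.connectedComponentsWithStats(m);j=l[px[1],px[0]]
    m2=cv2.morphologyEx((l==j).astype(np.uint8),cv2.MORPH_OPEN,np.ones((25,25)));cn=max(cv2.findContours(m2,0,1)[0],key=cv2.contourArea)
    e=cv2.fitEllipse(cn);print(n,'ellipse',np.round(e[0],1),np.round(e[1],1),'expected centre closed',proj(c,[.619,.06,.08]).round(1))
# bystanders: compare with start
for n,(x,y,w,hh) in dict(bowl=(130,210,65,65),spat=(155,295,110,35),sauc=(443,268,60,58),mug=(165,148,50,45),jar=(484,220,45,35)).items():
    d=cv2.absdiff(t,cv2.imread('pics/top0.png'))[y:y+hh,x:x+w].max(2);print(n,(d>40).sum())
E
```

```text
time: 20.35
tcp_pos: [0.4163, 0.1816, 0.2417]
orientation: [2.021, 1.566, 0.481]
force: [-0.5, -0.4, 0.1]
gripper_width: -0.001
[-0.45592374 -0.37520745  0.1034152 ] [0.41634025 0.18159427 0.24172391] [ 0.066 -0.002  0.064  0.018  0.043 -0.004  0.058]
((np.float64(217.1), np.float64(271.8)), (np.int64(210), np.int64(224), np.int64(263), np.int64(281)), 215) ((np.float64(413.6), np.float64(229.4)), (np.int64(408), np.int64(419), np.int64(224), np.int64(235)), 115) (array([ 0.55129846, -0.21956764,  0.08924699]), [np.float64(0.0004243951726295062), np.float64(0.0004243951726295626)])
scene ellipse [359.1 257.7] [ 97.9 109.4] expected centre closed [360.9 246.3]
top ellipse [303.5 200.3] [76.  83.9] expected centre closed [302.9 203.1]
bowl 34
spat 1712
sauc 0
mug 0
jar 0
```

```bash
python3 -m creep '[[[0,0,0],[0,0,0],1],[[0,0,0],[0,0,0],1]]'; python3 - <<'E'
from h import *
a=cv2.imread('pics/s9.png');t=cv2.imread('pics/t9.png');cs,ct=cam('scene'),cam('top')
def red(i,x0,y0,x1,y1):
    h=cv2.cvtColor(i,cv2.COLOR_BGR2HSV);m=((h[...,0]<6)|(h[...,0]>174))&(h[...,1]>150)&(h[...,2]>90)
    z=np.zeros_like(m);z[y0:y1,x0:x1]=m[y0:y1,x0:x1];ys,xs=np.where(z);return xs.mean() if len(xs) else 0,ys.mean() if len(ys) else 0,len(xs)
print('spatula scene',red(a,380,90,470,150),'top',red(t,140,290,230,340))
# lug: white bar end at right; row scan of bright pixels; lug expected at z .052-.08
for n,im,c in(('scene',a,cs),('top',t,ct)):
    h=cv2.cvtColor(im,cv2.COLOR_BGR2HSV);m=((h[...,1]<70)&(h[...,2]>110)).astype(np.uint8)
    l=cv2.connectedComponents(m)[1];px=proj(c,[.619,.06,.08]).astype(int);ys,xs=np.where(l==l[px[1],px[0]])
    print(n,'x',xs.min(),xs.max(),'y',ys.min(),ys.max())
    an=np.linspace(0,6.28,200)
    for th in(0,.03,.06,.1):
        X=[]
        for q in an:
            r=.115-.1*np.cos(q);y=.1*np.sin(q);X.append([.734-r*np.cos(th)+.028*np.sin(th),.0635+y,.052+r*np.sin(th)+.028*np.cos(th)])
        P=np.array([proj(c,x) for x in X]);print('  th',th,P.min(0).round(1),P.max(0).round(1))
E
```

```text
time: 20.65
tcp_pos: [0.4177, 0.1746, 0.2415]
orientation: [1.309, 1.567, -0.243]
force: [-0.0, 0.7, 0.1]
gripper_width: 0.006
spatula scene (np.float64(424.7313829787234), np.float64(119.19946808510639), 752) top (np.float64(172.5901116427432), np.float64(313.75598086124404), 627)
scene x 274 412 y 208 321
  th 0 [312.3 203.7] [412.9 291.2]
  th 0.03 [312.5 202.4] [413.3 291.4]
  th 0.06 [312.7 201.1] [413.6 291.6]
  th 0.1 [313.  199.6] [414.2 291.9]
top x 264 367 y 155 240
  th 0 [262.2 164.3] [340.8 242.3]
  th 0.03 [262.1 163.9] [340.8 241.8]
  th 0.06 [261.9 163.6] [340.8 241.2]
  th 0.1 [261.7 163.1] [340.9 240.3]
```

```bash
python3 -c "
from bench import workorder;print(workorder.hand_in())"
```

```text
the job is handed in; nothing more can be done
None
```

I drew the stop pin out along its slanting bore, parked it upright in the notch of the middle-sized rest, and closed the lid by pushing its handle round with the fingers shut. I handed the job in at about 20.7 s on the robot's clock; the hand-in reports no verdict.

**Pin:** After release its cap top measured 0.1066 m high against 0.105 m expected, upright and about 1–2 mm from the notch's middle line. After the lid was closed, its outline in the scene picture was the same as after release. My first set-down pressed the pin against the notch wall, because it was gripped about 7 mm further out than I had assumed. I lifted it, shifted 4 mm and set it down again.

**Lid:** The push stopped hard at tool height 0.100 m, exactly the height worked out for a closed lid. I pushed it at roughly 0.75 rad/s, but had no direct reading of its speed or angle. The outline of the shell in the last pictures fits closed only roughly: one edge was 4 px off and the fitted ellipse centre 11 px off, partly because the masks caught the sides and lug. The stop height is the stronger evidence.

**Bystanders:** The mug and jar, and the saucers as seen from above, showed no change, and the bowl almost none. The spatula's patch differed in the top picture, where the arm may have been hiding or shading it. In the scene picture its red blade was within 0.1 px of where it started.

**Robot:** The gripper was clear of everything, with wrist forces under 1 N.

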